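# Open the screw press that holds the bangle blank

## Robot

A 7-joint arm with a two-finger parallel gripper is mounted at the origin on the work surface. World frame = base frame: x ahead of the robot, y to its left, z up, the work surface at z = 0. Lengths are in mm, angles in rad, forces in N, time in s.
With the tool pointing down it reaches from about 400 to 900 mm from the base axis. Payload 5.6 kg.
Tool frame: the origin (TCP) lies midway between the tips of the shut fingers; the grasp point (between the pads) lies 19 mm behind it; z points along the fingers, y is the line along which they close (so a half turn about z gives the same grasp; the last joint's range is limited). The gripper opens to 92 mm and grips with 3 to 60 N. Pads are 20 mm wide; open, the fingers measure 128 mm over their backs; the gripper's body (75 mm by 189 mm) begins 69 mm behind the grasp point.
Start: joints at [-1.329, 0.468, -0.012, 1.603, 0.006, 1.071, -0.056], TCP at [182.669, 623.812, 214.592] pointing down, gripper open.
Joint ranges: [-2.53, 2.53], [-0.31, 2.02], [-1.57, 1.55], [0.28, 2.44], [-1.29, 4.43], [0.15, 1.84], [-2.92, 2.92]. Speed limits (rad/s): [2.57, 2.57, 3.14, 3.14, 3.14, 3.14, 3.14].

## Interface

Orientations are given as a rotation vector (axis times angle).
In Python, from cell import robot, grip, kin, viewer gives the robot as it stands. Calls block until the motion is done:
- robot.movep(position, orientation): joint-space move of the TCP to a pose.
- robot.servo_line(position, feed=150, rotation=None): straight line of the TCP; rotation=None keeps the orientation; feed is the mean speed in mm/s.
- robot.goto_joints(angles): joint-space move.
- grip(opening, newtons=None): opening from 0.0 (shut) to 1.0 (fully open); newtons is the grip in N (None keeps the last); returns when the fingers have stopped.
- robot.hold(seconds).
- kin.ik(position, orientation): joint angles nearest the present ones, or None.
- robot.observe(): the state.
- viewer.read_camera(name): name is "scene" or "top"; returns the picture (420x560x3 uint8, red, green, blue); there is no depth.
- viewer.camera_info(name): a dict with "camera_matrix" (3x3 intrinsics, pixels), "R" (3x3) and "t" (3): a world point X has camera coordinates R X + t. Camera axes: x right, y down, z forward; pixel columns grow to the right and rows downward; lengths in mm; the calibration is good to about 2 mm. A picture is of the moment at which its call begins. camera_info takes no time and is no camera call.
A pose or a line that the arm cannot do raises robot.IKError and nothing moves.
- robot.job_done(): hands the job in; it is judged then, once.
Trained networks look in the newest picture that a camera, given by its name, has taken for a name from the list of things; names that differ only in an ending like _2 or _b are one class to them, and where a whole thing is asked for, a point or a joint stands for the part that bears it (a point fixed in the world has none). Each returns a list of dicts, best first, with "confidence" (0 to 1); they miss things now and then, are a little off and sometimes report something else, mostly with a low value. They report only what shows in the picture. A call takes as long as a camera call. They do not tell look-alikes from the thing itself.
- viewer.silhouettes(name, camera): "mask" (420x560 bool, what is visible of it).
- viewer.pinpoint(name, camera): "at" ([x, y, z] in mm, in the coordinates of the camera as it stood for that picture, good to about 4 mm: a listed point, or the origin of a listed thing).
The state is a dict: "t": time; "joints": joint angles; "joint_velocities": joint speeds; "joint_torque": joint torques, N m; "tcp_pos": TCP position; "tcp_rot": TCP orientation; "contact_force": force on the tool from outside, world axes, zero at the start; "wrist_torque": the same for the moment, N m; "grip_width": opening from 0.0 (shut) to 1.0 (fully open); "grip_force": force on a finger pad.
Only numpy, scipy, OpenCV 4.12 (cv2) and the standard library are available. Lean on these libraries where they do the work, as an engineer would, in place of code of your own. Each camera call takes 0.05 s, during which the arm holds its last target. There are 200 camera calls.

## Task

Two small screw presses stand on the table; one of them has a flat brass bangle blank lying in it, its ends sticking out front and back. Open that press: turn its handwheel anticlockwise, seen from above, as far as it goes, and let go of it. Leave the blank lying in the press and leave the other press as it is.

Things in the scene. Friction and masses are not known exactly. Their poses are not given: they have to be found in the camera images.
- press_wheel_center (a point): Centre of the round handwheel (diameter 56 mm, rim 14 mm high) of the press with the blank, on its upright axis at mid-rim; stem end 11 mm above it. 125 mm above the table when closed, 139 open. Rim free all round: grip it across from above at any yaw. Below it: the press's bridge, 26 x 96 mm, top (with nuts) at 85 mm. Base 100 x 100 x 15 mm, bolted down; z up.
- press_wheel (a joint): Turn of that wheel, rad: 0 closed, 1.4 fully open at a stop; grows anticlockwise seen from above; starts between 0 and 0.3. Its quick thread lifts wheel, stem and platen 10 mm per rad (14 mm in all), so the hand must rise with the wheel. Light friction (under 0.2 N m); stays where it is left.
- blank: Flat brass strip 150 x 18 x 5 mm, loose, lying on the base of the press under its round steel platen, ends sticking out past the base. Origin at the centre of its underside, 15 mm above the table; x along its length.
- spare_wheel_center (a point): Centre of the handwheel of the other press, built alike but with nothing in it: to be left alone. It too may stand closed or part open (0 to 5 mm raised), and the two presses may change places.
Mind the look-alikes: they are no part of the job. Leave any red look-alike of the part that bears press_wheel_center alone.

How it is judged (in metres and radians):
At the end, for the whole second after the job is handed in: The handwheel of the press with the blank stands at its open stop or within 0.25 rad of it (joint above 1.15 of 1.4 rad) and is still; the blank has stayed within 15 mm of where it lay; the other press's wheel has not been turned or lifted by as much as 3 mm (0.3 rad) (value of joint press_wheel above 1.15 rad and velocity of joint press_wheel below 0.1 rad/s and distance of blank from where it was at the start of the episode below 0.015 m and distance of spare_wheel_center from where it was at the start of the episode below 0.003 m); the robot touches nothing.
It fails at once if the other press was operated (distance of spare_wheel_center from where it was at the start of the episode above 0.003 m).
It fails at once if the blank was knocked out of its place (distance of blank from where it was at the start of the episode above 0.015 m).
It also fails if it takes over 35 s, if anything falls off the work surface, if the arm or the gripper's body presses on something with over 40 N, if the wrist force passes 120 N, or if a joint passes its speed limit or range.

## Working session

There is one attempt and no reset: what is moved stays moved. The work goes in short steps, each a Python script; the robot and the scene stay as the last script left them, time stands still between calls to the robot, and variables do not carry over. Pictures are saved under pics/ and viewed, at most 10 in all, crops included, and the job is handed in when it is done.

```bash
mkdir -p pics
cat > h.py <<'E'
import numpy as np, cv2
from cell import robot, grip, kin, viewer
def world(p,c):
    i=viewer.camera_info(c); return np.array(i["R"]).T@(np.array(p)-np.array(i["t"]))
def pix(X,c):
    i=viewer.camera_info(c); q=np.array(i["camera_matrix"])@(np.array(i["R"])@np.array(X)+np.array(i["t"])); return q[:2]/q[2]
E
python3 - <<'E'
from h import *
ims=[]
for c in ("scene","top"):
    im=viewer.read_camera(c); cv2.imwrite(f"pics/{c}0.png",im[:,:,::-1])
    for n in ("press_wheel_center","spare_wheel_center","blank"):
        for d in viewer.pinpoint(n,c):
            w=world(d["at"],c); print(c,n,round(d["confidence"],2),w.round(),pix(w,c).round())
print(robot.observe()["tcp_rot"],robot.observe()["t"])
E
```

```text
scene press_wheel_center 0.9 [620. 308. 127.] [382. 289.]
scene press_wheel_center 0.82 [668. -30. 121.] [223. 223.]
scene press_wheel_center 0.68 [426. 260. 122.] [406. 218.]
scene press_wheel_center 0.66 [585. 144. 123.] [317. 237.]
scene blank 0.74 [586. 138.  17.] [311. 270.]
top press_wheel_center 0.91 [425. 260. 125.] [149. 277.]
top press_wheel_center 0.84 [660. -30. 125.] [302. 154.]
top press_wheel_center 0.71 [622. 313. 128.] [124. 174.]
top press_wheel_center 0.57 [587. 145. 128.] [211. 192.]
top spare_wheel_center 0.87 [ 504. -201.  127.] [392. 235.]
top blank 0.61 [579. 140.  10.] [221. 202.]
[ 4.45927518e-01  3.10976108e+00 -4.02157620e-04] 0.4
```

View pics/scene0.png

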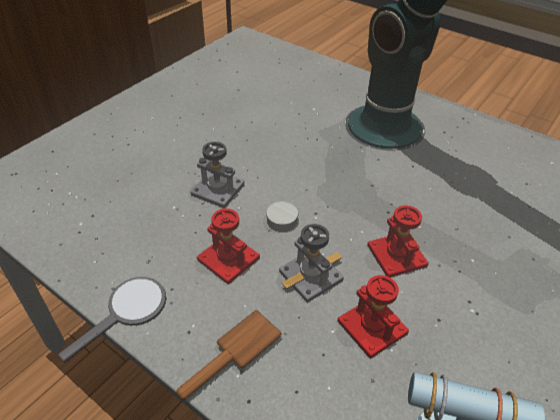

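View pics/top0.png

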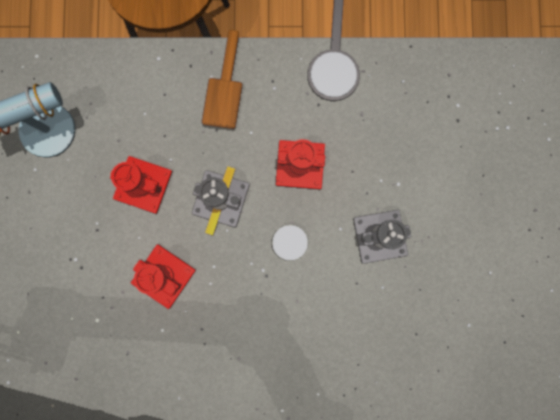

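Grey presses: scene (317,237) / top (213,190), and scene (215,165) / top (392,235). The other three are red look-alikes. The first grey one has the brass strip through it, so it is the press meant. I'll confirm that in a crop and refine the centre.

Run:
```python
from h import *
ims=[]
for c,(u,v) in (("scene",(317,250)),("top",(215,198))):
    im=viewer.read_camera(c)[:,:,::-1].copy()
    cr=im[v-50:v+50,u-50:u+50]; cr=cv2.resize(cr,(400,400),interpolation=cv2.INTER_CUBIC)
    for X,col in ((np.array([586,144.5,126]),(0,255,0)),):
        th=np.linspace(0,6.28,60)
        pts=[((pix(X+[28*np.cos(t),28*np.sin(t),7],c)-[u-50,v-50])*4+2) for t in th]
        cv2.polylines(cr,[np.int32(pts)],True,col,1)
    ims.append(cr)
    for d in viewer.pinpoint("press_wheel_center",c):
        w=world(d["at"],c)
        if np.hypot(*(w[:2]-[586,144]))<40: print(c,w.round(1))
cv2.imwrite("pics/crop1.png",np.hstack(ims))
o=robot.observe(); print(o["contact_force"],o["wrist_torque"])
from scipy.spatial.transform import Rotation as Rn
for deg in range(-180,181,20):
    rv=(Rn.from_euler("z",deg,degrees=True)*Rn.from_rotvec([np.pi,0,0])).as_rotvec()
    q=kin.ik([586,144.5,190],rv); print(deg, None if q is None else np.round(q,2)[[0,4,6]])
```

```text
scene [587.3 141.5 125.6]
top [587.2 141.6 126.7]
[ 0.57258105 -1.01884307  0.0402069 ] [-0.01006983 -0.00706815 -0.00350166]
-180 [-0.51 -0.13  1.39]
-160 [-0.43 -0.08  1.69]
-140 [-0.38 -0.05  2.02]
-120 [-0.33 -0.02  2.34]
-100 [-0.27  0.02  2.65]
-80 [0.54 0.86 2.35]
-60 [-1.16 -0.84 -2.19]
-40 [-1.16 -0.84 -1.84]
-20 [-1.16 -0.84 -1.49]
0 [-0.84 -0.37 -1.54]
20 [-0.79 -0.33 -1.23]
40 [-0.77 -0.32 -0.89]
60 [-0.77 -0.32 -0.54]
80 [-0.74 -0.29 -0.22]
100 [-0.69 -0.26  0.1 ]
120 [-0.65 -0.23  0.43]
140 [-0.61 -0.2   0.75]
160 [-0.57 -0.17  1.07]
180 [-0.51 -0.13  1.39]
```

View pics/crop1.png

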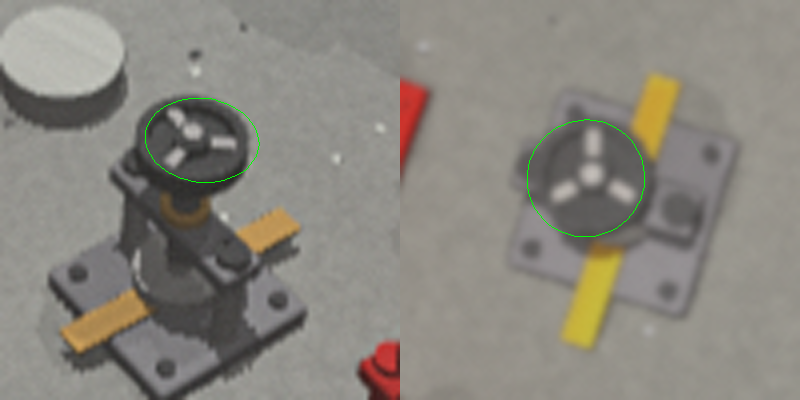

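Crop confirmed: the brass strip passes under the grey press, whose wheel is at crop (192,132) in scene and (592,174) in top. The centre is about (587,141.5,126). Next I approach and grip.

```bash
cat >> h.py <<'E'
from scipy.spatial.transform import Rotation as Rn
def rot(a): return (Rn.from_euler("z",a)*Rn.from_rotvec([np.pi,0,0])).as_rotvec()
def show(s=""):
    o=robot.observe(); print(s,round(o["t"],2),np.round(o["tcp_pos"],1),"F",np.round(o["contact_force"],1),"M",np.round(o["wrist_torque"],2),"g",round(o["grip_width"],3),np.round(o["grip_force"],1)); return o
E
python3 - <<'E'
from h import *
A=np.deg2rad(40); C=np.array([587,141.5])
print(np.round(kin.ik([*C,215],rot(A)),2))
robot.movep([*C,215],rot(A)); show("above")
robot.servo_line([*C,109],feed=80); show("down")
grip(0.5,10); show("grip")
for c,(u,v) in (("scene",(317,250)),):
    im=viewer.read_camera(c)[:,:,::-1]
    cv2.imwrite("pics/grip1.png",cv2.resize(im[v-70:v+70,u-80:u+80],None,fx=4,fy=4,interpolation=cv2.INTER_CUBIC))
E
```

```text
[-0.77  0.43  0.63  1.75 -0.29  1.05 -0.91]
above 2.85 [586.7 143.1 214.8] F [-0.8 -0.9  0. ] M [-0.02  0.07  0.  ] g 1.003 0.0
down 4.33 [587.4 141.6 109.6] F [-0.1 -0.4 -0. ] M [-0.09  0.11 -0.01] g 0.998 0.0
grip 4.96 [588.3 140.  109.1] F [ 3.4 -3.5 -2.1] M [-0.6  -0.66  0.06] g 0.606 10.0
```

View pics/grip1.png

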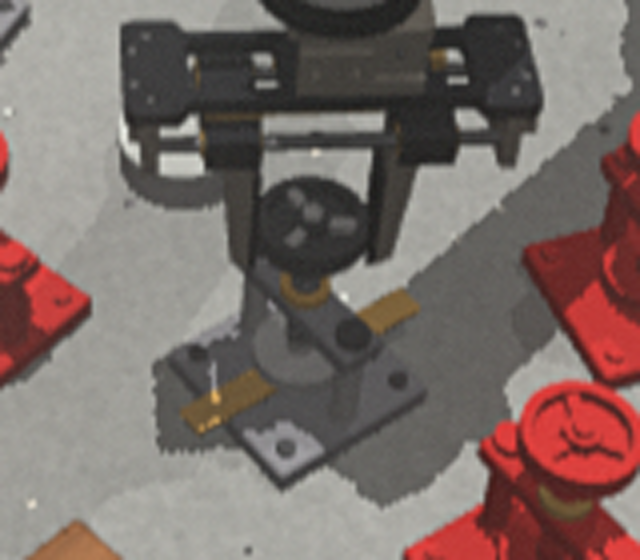

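The fingers (crop ≈ (245,220) and (385,220)) hold the grey wheel at (313,220) cleanly, about 2 mm off centre along the closing line. I'll correct for that and turn the wheel along its helix.

Run:
```python
from h import *
A=np.deg2rad(40); C=np.array([588.8,139.5])
robot.servo_line([*C,109],feed=5); show("centred")
grip(0.5,25); show("firm")
for k in range(1,16):
    a=0.1*k
    robot.servo_line([*C,109+10*a],feed=2.5,rotation=rot(A+a))
    o=show(f"{a:.1f}")
    if abs(o["wrist_torque"][2])>0.6 or np.linalg.norm(o["contact_force"])>25: print("stop"); break
```

```text
centred 5.7 [588.4 139.9 109.1] F [-1.7 -0.5  3.4] M [-0.15  0.18 -0.06] g 0.604 10.0
firm 5.92 [588.4 139.9 109. ] F [-1.3  0.2  3.5] M [-0.09  0.48 -0.05] g 0.605 25.0
0.1 6.4 [588.5 139.9 110.1] F [-2.9  1.   4.5] M [ 0.19  0.8  -0.06] g 0.601 25.0
0.2 6.88 [588.5 139.9 111. ] F [-4.2  0.4  5. ] M [0.22 1.01 0.02] g 0.603 25.0
0.3 7.37 [588.5 139.9 112. ] F [-4.5  1.3  5.9] M [ 0.28  1.02 -0.04] g 0.602 25.0
0.4 7.85 [588.5 139.9 113. ] F [-3.   1.2  6.3] M [0.23 1.   0.02] g 0.604 25.0
0.5 8.33 [588.5 139.9 114. ] F [-4.3  0.8  5. ] M [0.27 0.99 0.01] g 0.604 25.0
0.6 8.82 [588.5 139.9 115. ] F [-4.1  1.7  6. ] M [ 0.23  0.94 -0.08] g 0.606 25.0
0.7 9.3 [588.5 139.9 116. ] F [-3.8  0.1  5.6] M [ 0.24  1.01 -0.03] g 0.598 25.0
0.8 9.78 [588.5 139.9 117. ] F [-4.1  0.5  5.4] M [ 0.19  0.97 -0.03] g 0.6 25.0
0.9 10.27 [588.5 139.9 118. ] F [-4.3  2.1  5.2] M [ 0.23  1.   -0.03] g 0.599 25.0
1.0 10.75 [588.5 139.9 119. ] F [-3.8  1.1  6.4] M [ 0.27  0.94 -0.03] g 0.605 25.0
1.1 11.23 [588.5 139.9 120. ] F [-3.5  0.8  5.4] M [ 0.22  0.95 -0.02] g 0.602 25.0
1.2 11.72 [588.7 139.  120.2] F [ 0.   1.1 -4.5] M [ 0.07  0.06 -0.92] g 0.603 25.0
stop
```

The torque jumped at 1.2 rad, which looks like the stop. I'll release, rise and check.

Run:
```python
from h import *
grip(1.0); show("open")
p=robot.observe()["tcp_pos"]
robot.servo_line([588.5,139.9,240],feed=90); show("up")
robot.movep([430,300,300],rot(np.deg2rad(109))); show("away")
ims=[]
for c,(u,v) in (("scene",(317,250)),("top",(215,198))):
    im=viewer.read_camera(c)[:,:,::-1]
    ims.append(cv2.resize(im[v-50:v+50,u-50:u+50],(400,400),interpolation=cv2.INTER_CUBIC))
    for n in ("press_wheel_center","blank"):
        for d in viewer.pinpoint(n,c): print(c,n,world(d["at"],c).round(1),round(d["confidence"],2))
cv2.imwrite("pics/end1.png",np.hstack(ims))
```

```text
open 12.41 [588.8 139.5 121.1] F [ 0.   0.4 -0.5] M [-0.08  0.05 -0.04] g 0.999 0.0
up 13.88 [588.1 139.8 239.3] F [-1.2 -0.2  0.2] M [-0.02  0.02  0.05] g 1.0 0.0
away 14.81 [431.  298.8 299.7] F [-0.5  0.9 -0.5] M [-0.04  0.04 -0.02] g 1.003 0.0
scene press_wheel_center [665.  -27.7 119.9] 0.89
scene press_wheel_center [618.3 310.9 123.2] 0.73
scene press_wheel_center [425.2 264.9 125.1] 0.62
scene press_wheel_center [589.  138.6 134.3] 0.59
scene blank [583.6 141.5  16.4] 0.68
top press_wheel_center [655.8 -31.3 125.2] 0.96
top press_wheel_center [619.4 314.2 127.1] 0.94
top press_wheel_center [589.9 143.8 136.2] 0.83
top press_wheel_center [424.9 257.9 126.1] 0.58
top blank [579.6 138.8  11.1] 0.95
```

View pics/end1.png

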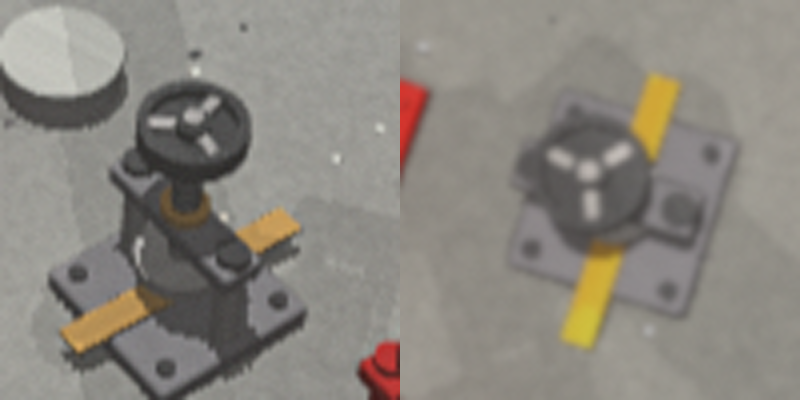

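The wheel (hub at scene crop (192,118)) turned about 60° and rose, and the blank has not moved. That is slightly less than the 1.2 rad the hand turned. There is time left, so I'll regrip once and push to confirm the stop.

Run:
```python
from h import *
A=1.7; C=np.array([588.5,139.8])
robot.movep([*C,215],rot(A))
robot.servo_line([*C,120.5],feed=90); show("down")
grip(0.5,20); show("grip")
z=robot.observe()["tcp_pos"][2]
for k in range(1,7):
    a=0.06*k
    robot.servo_line([*C,120.5+10*a],feed=2.,rotation=rot(A+a))
    o=show(f"{a:.2f}")
    if o["wrist_torque"][2]<-0.5 or np.linalg.norm(o["contact_force"])>25: print("stop"); break
grip(1.0); show("open")
robot.servo_line([*C,240],feed=100); show("up")
im=viewer.read_camera("top")[:,:,::-1]; u,v=215,198
cv2.imwrite("pics/x.png",im)
robot.movep([430,300,300],rot(np.deg2rad(109))); show("away")
ims=[]
for c,(u,v) in (("scene",(317,250)),("top",(215,198))):
    im=viewer.read_camera(c)[:,:,::-1]
    ims.append(cv2.resize(im[v-50:v+50,u-50:u+50],(400,400),interpolation=cv2.INTER_CUBIC))
cv2.imwrite("pics/end2.png",np.hstack(ims))
```

```text
down 17.26 [589.  139.9 121.1] F [-0.6  0.6  0.7] M [-0.13  0.07  0.04] g 0.999 0.0
grip 17.9 [588.4 139.8 120.6] F [-0.9  0.1  1.9] M [-0.13  0.16  0.01] g 0.6 20.0
0.06 18.25 [588.5 139.2 120.7] F [ 0.9 -1.4 -3.3] M [-0.34 -0.21 -0.71] g 0.603 20.0
stop
open 18.93 [588.5 139.8 121.1] F [ 0.  -0.4 -0.7] M [-0.05  0.09  0.02] g 0.999 0.0
up 20.27 [588.1 139.7 239.2] F [-0.1  0.4  0.1] M [-0.1   0.1   0.05] g 0.999 0.0
away 21.25 [431.  298.7 299.7] F [ 0.1 -0.3  0.7] M [-0.07  0.03  0.01] g 0.998 0.0
```

View pics/end2.png

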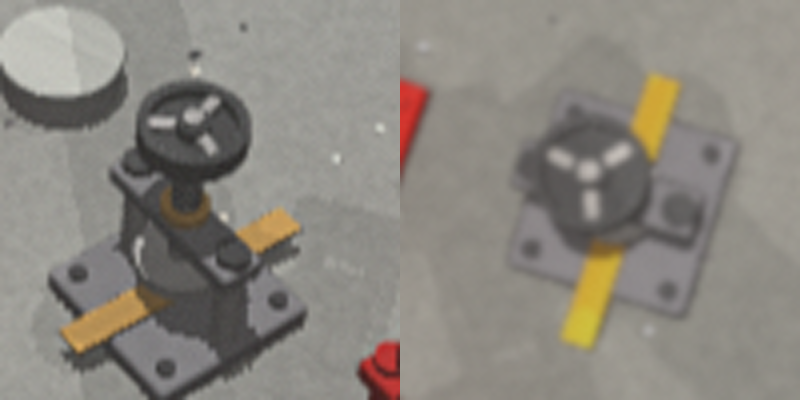

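The wheel met a hard stop straight away, and the picture is unchanged: wheel up, blank in place, hand clear.

```bash
python3 -c "
from h import *
print(robot.job_done())"
```

```text
the job is handed in; nothing more can be done
None
```

The press with the blank is open: its handwheel is against the stop (a second push met it at once) and released, the blank is still in place, the other press was not touched, and the job is handed in; `job_done()` returned no verdict.

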